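# Put the used seals back on the lockable seal carousel and lock it

## Robot

A 6-joint arm with a two-finger parallel gripper is mounted at the origin on a cart in front of the work surface, level with it; the furniture and walls round the work are solid. World frame = base frame: x ahead of the robot, y to its left, z up, the work surface at z = 0. Lengths are in m, angles in rad, forces in N, time in s.
With the tool pointing down it reaches from about 0.35 to 1 m from the base axis. Payload 7.1 kg.
Tool frame: the origin (TCP) lies at the very end of the fingers, on their centre line; the grasp point (between the pads) lies 19 mm behind it; z points along the fingers, y is the line along which they close (so a half turn about z gives the same grasp; the last joint's range is limited). The gripper opens to 85 mm and grips with 20 to 120 N. Pads are 22 mm wide; open, the fingers measure 114 mm over their backs; the gripper's body (76 mm by 85 mm) begins 54 mm behind the grasp point. The pads swing forward as they close: fully open they stand 13 mm farther back than shut.
Start: joints at [1.093, 0.423, 1.63, -0, 1.089, -0.019], TCP at [0.277, 0.56, 0.231] pointing down, gripper open.
Joint ranges: [-3, 3], [-0.9, 2.11], [0.09, 2.58], [-1.31, 4.45], [0.11, 2.69], [-2.54, 2.54]. Speed limits (rad/s): [2.39, 2.39, 3.01, 3.14, 3.14, 3.14].

## Interface

Orientations are given as a rotation vector (axis times angle).
In Python, from workcell import ctrl gives the robot as it stands. Calls block until the motion is done:
- ctrl.move_to(position, orientation): joint-space move of the TCP to a pose.
- ctrl.move_linear(position, frame=None, velocity=0.15): straight line of the TCP; frame=None keeps the orientation; velocity is the mean speed in m/s.
- ctrl.goto_joints(angles): joint-space move.
- ctrl.command_gripper(opening, force=None): opening from 0.0 (shut) to 1.0 (fully open); force is the grip in N (None keeps the last); returns when the fingers have stopped.
- ctrl.dwell(seconds).
- ctrl.inverse_kinematics(position, orientation): joint angles nearest the present ones, or None.
- ctrl.state(): the state.
- ctrl.capture(name): name is "scene" or "top"; returns a dict with "image" (384x512x3 uint8, red, green, blue), "camera_matrix" (3x3 intrinsics, pixels), "extrinsics" (4x4, takes a point from camera to world coordinates). Camera axes: x right, y up, looking along -z (the intrinsics and any distortion apply to the point x, -y, -z); pixel columns grow to the right and rows downward; lengths in m; the calibration is good to about 2 mm. A picture is of the moment at which its call begins. There is no depth.
A pose or a line that the arm cannot do raises ctrl.Unreachable and nothing moves.
- ctrl.hand_in(): hands the job in, once; it reports no verdict.
Trained networks look in a picture, given as the dict that the camera call returned (one of the last four; its "shot" number tells which), for a name from the list of things; names that differ only in an ending like _2 or _b are one class to them, and where a whole thing is asked for, a point or a joint stands for the part that bears it (a point fixed in the world has none). Each returns a list of dicts, best first, with "score" (0 to 1); they miss things now and then, are a little off and sometimes report something else, mostly with a low value. They report only what shows in the picture. A call takes as long as a camera call.
- ctrl.trace(picture, target): "mask" (384x512 bool, what is visible of it) and "box" ([left, top, right, bottom] in pixels, round what is visible of it).
- ctrl.tip_of(picture, target): "location" ([row, column] in pixels: a listed point, or the origin of a listed thing).
The state is a dict: "clock": time; "joints": joint angles; "qvel": joint speeds; "joint_torque": joint torques, N m; "ee_pos": TCP position; "ee_rot": TCP orientation; "ft_force": force on the tool from outside, world axes, zero at the start; "ft_torque": the same for the moment, N m; "finger_gap": opening from 0.0 (shut) to 1.0 (fully open).
Only numpy, scipy, OpenCV 4.12 (cv2) and the standard library are available. Lean on these libraries where they do the work, as an engineer would, in place of code of your own. Each camera call takes 0.05 s, during which the arm holds its last target. There are 200 camera calls.

## Task

Close up the office seals for the night: take the red key from its wooden stand, put it in the carousel's lock and turn it clockwise to release the tree, then hang every seal left out on the desk on a free fork, one at a time through the open bay of the guard hoop, turning the tree by its top grip to bring free forks round. When all are hung, park the tree with a space between two forks facing the bay, turn the key back to lock it, and stand the key fully home in its stand again. Do not knock off the seals already hanging, and leave the other things on the desk alone.

Things in the scene. Friction and masses are not known exactly. Their poses are not given: they have to be found in the camera images.
- rack: fixed base of the carousel: dark steel disc 276 mm across, 14 mm high, origin on the axis at desk level, z up; lock on its +y side. Fixed guard hoop, 6 mm wire at radius 126 mm, top 95 mm up; a seal's neck passes it only through the bay, a gap 60 mm wide centred on the base's -x side. To hang: come in through the bay with the head's underside 8 to 12 mm above the prongs, then lower
- carousel (a joint): turn of the six-forked tree, rad, counter-clockwise from above, no stops, 0 at the start. Parked at multiples of pi/3: a space between two forks faces the bay and the bolt fits (the index gaps funnel it in from about 0.08 off); half-way between these a fork faces the bay squarely. Stays where it is left (0.03 Nm friction); held fast while the bolt is in
- turn_knob (a point): centre of the black wing grip on top of the tree, on the axis: 46 mm along the point's x, 14 mm thick along y, 34 mm high (150 to 184 mm above the desk); turns with the tree
- lock (a joint): turn of the brass lock cylinder, rad, grows clockwise seen from above: 0 = locked (bolt in the tree's index ring), 1.3 = released, stop at 1.4. 0.04 Nm of friction, stays where it is left. The bolt moves 13 mm per rad and is clear of the ring from about 0.95
- keyhole (a point): mouth of the lock's slot, centre of the cylinder's top face: 175 mm from the tree's axis, 72 mm above the desk, cylinder 39 mm across; slot 16.4 mm along the point's y, 8.4 mm along x, 29 mm deep; turns with the cylinder
- stand_slot (a point): mouth of the slot in the key's wooden stand, centre of its top face (round block 64 mm across, 34 mm high, fixed to the desk); slot 18 mm along the point's y, 10 mm along x, 28 mm deep
- key_mid (a point): upright key, origin on its axis half-way up, 34 mm above the blade's end. From that end: steel blade 14 mm (y) by 6 mm (x), 26 mm long; collar 24 mm across from 26 to 31 mm, which rests on a slot's mouth when the blade is fully home (origin then 8 mm above the mouth); flat red bow 34 mm (y) by 10 mm (x) from 30 to 68 mm. Fits either way round. 40 g
- fork_1 (a point): seat of fork 1 of the tree, 88 mm from the axis, level with the upper side of its prongs (95 mm up); all forks are alike. Two 6 mm prongs 15 mm apart, closed toward the axis, open outward; tips flare to 25 mm and rise 4 mm at 110 mm from the axis. A seal hangs with its neck between them and its head resting on them
- fork_2 (a point): seat of fork 2, the next one counter-clockwise from fork 1
- fork_3 (a point): seat of fork 3, the next one counter-clockwise from fork 2
- fork_4 (a point): seat of fork 4, the next one counter-clockwise from fork 3
- fork_5 (a point): seat of fork 5, the next one counter-clockwise from fork 4
- fork_6 (a point): seat of fork 6, the next one counter-clockwise from fork 5
- seal_1_mid (a point): seal left out on the desk, upright, absent in some starts: round office seal, brass foot 42 mm across and 18 mm high, wooden neck 10 mm thick from 18 to 48 mm up, wooden head 32 mm across from 48 to 92 mm up (straight to 84 mm, flat underside); about 110 g. Origin on its axis half-way up, 46 mm above its underside; z points up the handle
- seal_2_mid (a point): seal left out on the desk, upright, absent in some starts: as seal_1
- seal_3_mid (a point): seal left out on the desk, upright, absent in some starts: as seal_1
- hung_1_mid (a point): seal, as seal_1, already hanging in fork 1 at the start; absent in some starts, that fork is then free
- hung_2_mid (a point): seal, as seal_1, already hanging in fork 2 at the start; absent in some starts, that fork is then free
- hung_3_mid (a point): seal, as seal_1, already hanging in fork 3 at the start; absent in some starts, that fork is then free
- hung_4_mid (a point): seal, as seal_1, already hanging in fork 4 at the start; absent in some starts, that fork is then free
- hung_5_mid (a point): seal, as seal_1, already hanging in fork 5 at the start; absent in some starts, that fork is then free
- self_inking_stamp: black self-inking stamp, 46x68x75 mm; origin at the centre of its underside; belongs where it is
- glue_stick: red and white glue stick, 27 mm across, 92 mm high; origin at the centre of its underside; belongs where it is
- mouse: black computer mouse, 110x54x40 mm; origin at the centre of its underside; belongs where it is

How it is judged:
By the outcome, as a careful person would: the job done as asked, in the order asked, and still so for the second after the job is handed in, with the robot touching nothing.
Of hung_1, hung_2, hung_3, hung_4, hung_5 only 2 to 3 are there at a start; the rules pass over those that are not, and their reading is None.
Of seal_1, seal_2, seal_3 only 2 to 3 are there at a start; the rules pass over those that are not, and their reading is None.
At some moment in a run one of seal_1, seal_2, seal_3 may be knocked a few centimetres aside while the robot is not near it.
It also fails if it takes over 210 s, if anything falls off the work surface, if the arm or the gripper's body presses on something with over 40 N, if the wrist force passes 120 N, or if a joint passes its speed limit or range.

## Working session

There is one attempt and no reset: what is moved stays moved. The work goes in short steps, each a Python script; the robot and the scene stay as the last script left them, time stands still between calls to the robot, and variables do not carry over. Pictures are saved under pics/ and viewed, on a budget of 14 in all, crops included, one or two more only if the job needs it, and the job is handed in when it is done.

```bash
ls; mkdir -p pics; python3 - <<'E'
from workcell import ctrl
import cv2,numpy as np
s=ctrl.state(); print(s)
ims=[]
for n in ("scene","top"):
    p=ctrl.capture(n); print(n,p["camera_matrix"].tolist(),np.round(p["extrinsics"],4).tolist(),[k for k in p])
    ims.append(p["image"])
    cv2.imwrite(f"pics/{n}0.png",p["image"][:,:,::-1])
    for t in ["rack","turn_knob","keyhole","stand_slot","key_mid","fork_1","seal_1_mid","hung_1_mid","self_inking_stamp","glue_stick","mouse"]:
        r=ctrl.tip_of(p,t); print(n,t,[(np.round(d["location"],1).tolist(),round(d["score"],2)) for d in r])
E
```

```text
pics
{'clock': 0.0, 'joints': array([ 1.09302270e+00,  4.23841496e-01,  1.63071201e+00, -1.64250855e-05,
        1.08860921e+00, -1.90259948e-02]), 'qvel': array([ 0.00024848,  0.00155108, -0.00148893,  0.00067076,  0.00109048,
       -0.00013986]), 'joint_torque': array([-2.45667732e-03, -5.57386494e+01, -2.81740272e+01, -1.39543245e-04,
        7.44911085e-03,  2.05382020e-05]), 'ee_pos': array([0.27650282, 0.55988268, 0.23053664]), 'ee_rot': array([-7.14200533e-01, -3.05895074e+00,  2.39588853e-03]), 'ft_force': array([0.04780076, 0.41075143, 0.37118399]), 'ft_torque': array([-0.01157051,  0.01910401, -0.00712951]), 'finger_gap': 1.002289620371734}
scene [[401.9109672761968, 0.0, 254.62209039276036], [0.0, 401.9109672761968, 192.5574564373951], [0.0, 0.0, 1.0]] [[0.6055, 0.3379, -0.7205, -0.2833], [-0.7958, 0.2503, -0.5514, -0.7159], [-0.006, 0.9073, 0.4205, 0.6264], [0.0, 0.0, 0.0, 1.0]] ['image', 'camera_matrix', 'extrinsics', 'shot']
scene rack [([215.9, 237.7], 0.97), ([195.5, 213.5], 0.66), ([204.0, 136.5], 0.39)]
scene turn_knob [([173.7, 237.4], 0.88)]
scene keyhole [([275.
[... 656 characters left out ...]
78, 1.4626], [0.0, 0.0, 0.0, 1.0]] ['image', 'camera_matrix', 'extrinsics', 'shot']
top rack [([184.4, 234.6], 0.67)]
top turn_knob [([182.4, 206.8], 0.19)]
top keyhole [([183.3, 183.1], 0.45), ([188.7, 234.0], 0.4), ([234.0, 342.3], 0.2)]
top stand_slot [([163.0, 249.2], 0.63), ([240.2, 152.3], 0.55)]
top key_mid [([238.5, 154.4], 0.63), ([185.6, 205.1], 0.61)]
top fork_1 [([205.9, 221.0], 0.95), ([159.5, 246.2], 0.79), ([161.3, 220.8], 0.68), ([208.7, 243.1], 0.68), ([188.2, 259.0], 0.62), ([184.1, 205.0], 0.59)]
top seal_1_mid [([190.3, 334.7], 0.43)]
top hung_1_mid []
top self_inking_stamp [([260.9, 363.4], 0.54)]
top glue_stick [([141.9, 180.1], 0.62)]
top mouse [([214.5, 378.2], 0.71)]
```

```bash
python3 - <<'E'
import cv2,numpy as np
a=cv2.imread("pics/scene0.png");b=cv2.imread("pics/top0.png")
cv2.imwrite("pics/s0.png",cv2.resize(a[110:380,80:440],(800,600),interpolation=cv2.INTER_CUBIC))
cv2.imwrite("pics/t0.png",cv2.resize(b[80:320,120:440],(800,600),interpolation=cv2.INTER_CUBIC))
E
```

```text
(no output)
```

View pics/s0.png

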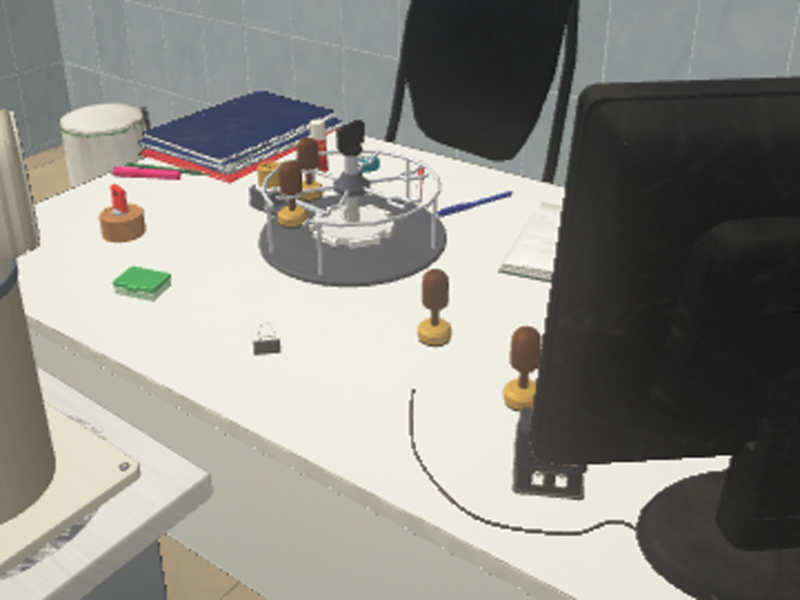

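View pics/t0.png

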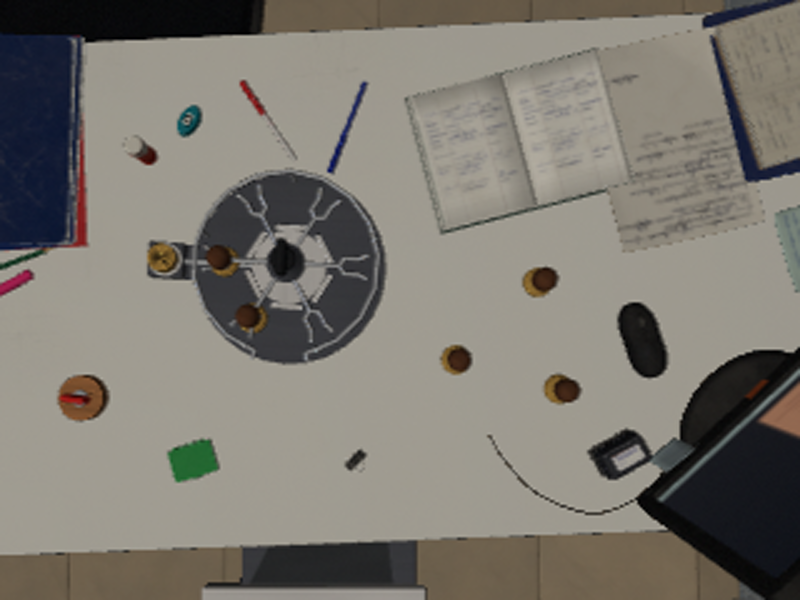

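The scene view shows the red key in its stand, the rack with 2 hung seals, and the loose seals. The top view shows 3 loose seals (crop 540,280; 457,358; 560,388) and the hung ones at the lock side and the left-front side. The bay faces the robot, and the monitor is at the lower right. Next I measure with model-fitting on masks.

```bash
cat > h.py <<'E'
from workcell import ctrl
import cv2,numpy as np
from scipy.optimize import least_squares
from scipy.spatial.transform import Rotation as R
def proj(p,X):
    E=p["extrinsics"];K=p["camera_matrix"]
    c=(np.atleast_2d(X)-E[:3,3])@E[:3,:3]
    return np.c_[K[0,2]+K[0,0]*c[:,0]/-c[:,2],K[1,2]+K[1,1]*-c[:,1]/-c[:,2]]   # col,row
def ray(p,uv):
    E=p["extrinsics"];K=p["camera_matrix"]
    d=np.array([(uv[0]-K[0,2])/K[0,0],-(uv[1]-K[1,2])/K[1,1],-1.])
    return E[:3,3],E[:3,:3]@d
def onplane(p,uv,z):
    o,d=ray(p,uv); return o+d*(z-o[2])/d[2]
def tri(ps,uvs):
    A=np.zeros((3,3));b=np.zeros(3)
    for p,uv in zip(ps,uvs):
        o,d=ray(p,uv);d=d/np.linalg.norm(d);M=np.eye(3)-np.outer(d,d);A+=M;b+=M@o
    X=np.linalg.solve(A,b)
    return X,[float(np.linalg.norm(proj(p,X)[0]-uv)) for p,uv in zip(ps,uvs)]
def tip(p,t,k=.3):
    return [(np.array(d["location"])[::-1],d["score"]) for d in ctrl.tip_of(p,t) if d["score"]>k]
th=np.linspace(0,2*np.pi,40,endpoint=False)
def cyl(r,z0,z1): return np.vstack([np.c_[r*np.cos(th),r*np.sin(th),0*th+z] for z in (z0,z1)])
SEAL=[cyl(.021,0,.018),cyl(.005,.018,.048),cyl(.016,.048,.084),cyl(.011,.084,.092)]
def render(p,parts,X,s=8):
    m=np.zeros((384*s,512*s),np.uint8)
    for P in parts:
        uv=proj(p,P+X); cv2.fillConvexPoly(m,cv2.convexHull(np.round((uv+.5)*s-.5).astype(np.int32)),1)
    return m
def fit(p,parts,mask,X,z=None):
    """shift X (x,y) until the model's silhouette centroid meets the mask's"""
    X=np.array(X,float)
    v,u=np.nonzero(mask);c=np.array([u.mean(),v.mean()])
    for _ in range(3):
        m=render(p,parts,X);M=cv2.moments(m,True);cm=(np.array([M["m10"],M["m01"]])/M["m00"]+.5)/8-.5
        X=X+onplane(p,c,X[2]+.04)-onplane(p,cm,X[2]+.04)
    a=m.sum()/64; return X,a,mask.sum()
def traces(p,t,k=.3): return [d for d in ctrl.trace(p,t) if d["score"]>k]
def seals(p):
    """loose seals in the top picture: x,y of their axis"""
    out=[]
    for d in traces(p,"seal_1_mid",.25)+traces(p,"hung_1_mid",.25):
        m=d["mask"]
        if m.sum()<20: continue
        v,u=np.nonzero(m);X0=onplane(p,(u.mean(),v.mean()),.05);X0[2]=0
        X,a,b=fit(p,SEAL,m,X0)
        if all(np.linalg.norm(X[:2]-o[:2])>.02 for o in out): out.append(np.r_[X[:2],d["score"],a,b])
    return np.array(out)
def down(yaw):
    """tool down, its y axis (finger line) at angle yaw in the world"""
    y=np.array([np.cos(yaw),np.sin(yaw),0]);z=np.array([0,0,-1.]);return R.from_matrix(np.c_[np.cross(y,z),y,z]).as_rotvec()
E
python3 - <<'E'
from h import *
np.set_printoptions(precision=4,suppress=True)
t=ctrl.capture("top");s=ctrl.capture("scene")
print("seals top",seals(t))
for n,p in(("top",t),("scene",s)):
  for name in["seal_1_mid","hung_1_mid","key_mid","rack","keyhole","turn_knob","stand_slot","mouse","self_inking_stamp"]:
    for d in traces(p,name,.2):
        v,u=np.nonzero(d["mask"]); print(n,name,round(d["score"],2),np.round(d["box"],1).tolist(),d["mask"].sum(),np.round([u.mean(),v.mean()],2))
    
# monitor corner
print("mon",tri([t,s],[(376,278),(343,148)]))
for a,b in[((234.6,184.4),(237.7,215.9)),((154.4,238.5),(133.2,204.1)),((152.3,240.2),(135,203.9)),((183.1,183.3),(197.4,183.5)),((234,188.7),(237.4,173.7))]: print(tri([t,s],[a,b]))
for f in [(q[0]) for q in tip(t,"fork_1")]: print("fork",f,onplane(t,f,.095))
np.savez("m0.npz",**{k+str(i):d["mask"] for k,p in(("t",t),("s",s)) for i,d in enumerate(traces(p,"rack"))})
E
```

```text
seals top [[   0.3425   -0.429     0.55    166.4062  364.    ]
 [   0.583    -0.3211    0.45    141.1406  144.    ]
 [   0.6044    0.0261    0.33    121.4062 1262.    ]]
top seal_1_mid 0.55 [356.3, 251.5, 382.6, 271.5] 364 [367.62 261.33]
top seal_1_mid 0.45 [330.1, 183.6, 342.8, 199.4] 144 [335.36 192.53]
top seal_1_mid 0.33 [216.2, 151.0, 265.5, 214.8] 1262 [237.26 187.03]
top key_mid 0.72 [338.7, 229.6, 354.4, 240.2] 99 [344.64 235.33]
top key_mid 0.42 [146.9, 237.4, 156.2, 242.6] 54 [150.37 238.94]
top key_mid 0.3 [212.3, 159.4, 265.5, 216.6] 1115 [236.3  186.35]
top rack 0.69 [175.9, 149.1, 271.7, 226.7] 4749 [233.54 185.66]
top rack 0.65 [214.7, 156.1, 252.9, 212.8] 1062 [234.65 184.79]
top turn_knob 0.55 [216.1, 160.5, 257.8, 202.9] 922 [235.32 186.03]
top turn_knob 0.55 [143.8, 232.8, 164.5, 250.0] 231 [154.12 238.54]
top mouse 0.78 [367.3, 201.3, 388.9, 228.1] 400 [376.69 215.66]
top self_inking_stamp 0.72 [356.0, 252.6, 382.9, 270.0] 334 [367.68 261.6 ]
top self_inking_stamp 0.43 [177.5, 144.8, 272.7, 227.8] 4765 [233.48 185.73]
scene key_mid 0.39 [194.2, 163.1, 280.3, 237.
[... 671 characters left out ...]
0.3929,  0.3873]), [13.225429655866531, 19.121263613200775])
(array([ 0.6144,  0.0391, -0.0012]), [0.6499452792890241, 0.7141283686664472])
(array([0.4189, 0.3195, 0.0368]), [1.3784525046876763, 1.4903915836163253])
(array([0.4185, 0.3216, 0.0377]), [0.7711304535478788, 0.8302729560318655])
(array([0.611 , 0.2126, 0.0715]), [1.0814591002147644, 1.084825781344958])
(array([0.5896, 0.0236, 0.1608]), [1.3476658853648025, 1.4166401495479464])
fork [257.3 188.1] [ 0.594  -0.0469  0.095 ]
fork [217.5 206.4] [0.5325 0.0877 0.095 ]
fork [247.2 157. ] [ 0.7002 -0.0127  0.095 ]
fork [208.6 183.3] [0.611  0.1183 0.095 ]
fork [220.7 161.4] [0.6856 0.0775 0.095 ]
fork [243.2 210.4] [0.5188 0.0008 0.095 ]
```

```bash
cat >> h.py <<'E'
def comps(mask,lo=12):
    n,l,st,c=cv2.connectedComponentsWithStats(mask.astype(np.uint8),connectivity=8)
    return [(c[i],l==i,st[i,4]) for i in range(1,n) if st[i,4]>=lo]
def warm(p):
    h=cv2.cvtColor(p["image"],cv2.COLOR_RGB2HSV).astype(int)
    return (h[...,0]<28)&(h[...,1]>75)
def loose(p):
    """upright seals on the desk by colour in top picture"""
    out=[]
    for c,m,a in comps(warm(p),60):
        X0=onplane(p,c,.045);X0[2]=0
        if a>260 or not(.25<X0[0]<.85 and -.6<X0[1]<.5): continue
        X,am,b=fit(p,SEAL,m,X0); out.append(np.r_[X[:2],am,b])
    return np.array(out)
E
python3 - <<'E'
from h import *
np.set_printoptions(precision=4,suppress=True)
t=ctrl.capture("top");s=ctrl.capture("scene")
print(loose(t))
for n,p in(("top",t),("scene",s)):
    for c,m,a in comps(warm(p),40): print(n,c,a,onplane(p,c,.045))
for a,b in[((376,278),(323,317)),((376,278),(343,148))]: print("mon",tri([t,s],[a,b]))
# red key
for n,p in(("top",t),("scene",s)):
    im=p["image"].astype(int);r=(im[...,0]>150)&(im[...,1]<90)&(im[...,2]<90)
    for c,m,a in comps(r,10):
        print(n,"red",c,a, cv2.minAreaRect(np.argwhere(m)[:,::-1].astype(np.float32)))
# dark disc fit: outline of r=138 at z=14mm
im=cv2.cvtColor(t["image"],cv2.COLOR_RGB2GRAY)
v=t["image"][170:200,195:215].reshape(-1,3); print(np.median(v,0))
b=cv2.resize(t["image"][140:230,170:290],(800,600),interpolation=cv2.INTER_CUBIC);cv2.imwrite("pics/r1.png",b[:,:,::-1])
E
```

```text
[[  0.7006   0.3293 166.5625 156.    ]
 [  0.6197   0.2141 146.2188 111.    ]
 [  0.6158   0.1284 134.2188 118.    ]
 [  0.5843  -0.3206 141.375  128.    ]
 [  0.5343   0.0868 123.5312 116.    ]
 [  0.4744  -0.203  120.0625 105.    ]
 [  0.4323  -0.3487 146.2969 126.    ]]
top [313.8241  47.2298] 6383 [ 1.1027 -0.2489  0.045 ]
top [190.6129  20.0323] 124 [1.208  0.1938 0.045 ]
top [ 66.8894 190.1345] 22765 [0.5934 0.6276 0.045 ]
top [159.3514  19.5315] 111 [1.2113 0.3073 0.045 ]
top [219.3293  27.0244] 82 [1.1809 0.0898 0.045 ]
top [ 3.7742 23.4194] 62 [1.2034 0.8768 0.045 ]
top [232.0172  67.4195] 174 [1.0316 0.0437 0.045 ]
top [360.2967  77.3846] 91 [ 0.9912 -0.4122  0.045 ]
top [254.7538  86.8923] 65 [ 0.9599 -0.0375  0.045 ]
top [ 83.3509 117.2807] 57 [0.8544 0.5755 0.045 ]
top [152.1346 160.1538] 156 [0.6988 0.3261 0.045 ]
top [184.2883 182.6847] 111 [0.6183 0.2111 0.045 ]
top [208.4153 183.7627] 118 [0.6141 0.126  0.045 ]
top [335.2188 192.1406] 128 [ 0.5832 -0.3179  0.045 ]
top [220.1552 206.6897] 116 [0.5334 0.0843 0.045 ]
top [301.8    223.4095] 105 [ 0.4745 -0.2005  0.045 ]
[... 1166 characters left out ...]
121263613200775])
top red [122.4074 193.7037] 27 ((122.55731964111328, 193.6051025390625), (1.436556339263916, 17.478103637695312), 61.3895378112793)
scene red [223.9091 174.9091] 11 ((224.10003662109375, 174.70001220703125), (4.919349670410156, 2.236067771911621), 63.43495178222656)
scene red [168.5683 184.0935] 139 ((169.49652099609375, 184.61181640625), (52.222198486328125, 9.642268180847168), 6.981057643890381)
scene red [206.6316 179.    ] 19 ((206.70001220703125, 178.9000244140625), (1.3416407108306885, 12.074767112731934), 63.43495178222656)
scene red [133.26 199.12] 50 ((133.08106994628906, 198.98648071289062), (12.494322776794434, 4.767570495605469), 80.53767395019531)
[55. 55. 58.]
```

View pics/r1.png

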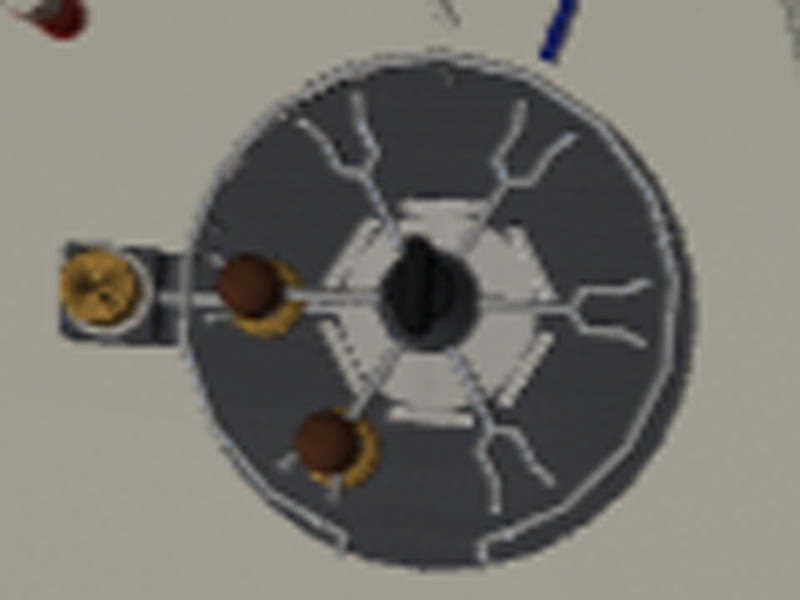

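```bash
cat > rackfit.py <<'E'
from h import *
np.set_printoptions(precision=4,suppress=True)
t=ctrl.capture("top");s=ctrl.capture("scene")
def edge_pts(p,c,r,dirs,ra,rb,thr,z=0.0):
    """last crossing dark->light going outward along world radial dirs on plane z"""
    g=cv2.cvtColor(p["image"],cv2.COLOR_RGB2GRAY).astype(np.float32);out=[]
    for a in dirs:
        rr=np.linspace(ra,rb,120);X=np.c_[c[0]+rr*np.cos(a),c[1]+rr*np.sin(a),0*rr+z]
        uv=proj(p,X).astype(np.float32);v=cv2.remap(g,uv[:,:1].copy(),uv[:,1:].copy(),cv2.INTER_LINEAR)[:,0]
        k=np.nonzero((v[:-1]<thr)&(v[1:]>=thr))[0]
        if len(k): out.append(uv[k[-1]])
    return np.array(out)
def discfit(p,dirs,thr=110):
    c=np.array([.612,.039])
    pts=edge_pts(p,c,.138,dirs,.11,.165,thr)
    def res(q):
        ring=np.vstack([np.c_[q[0]+.138*np.cos(t_),q[1]+.138*np.sin(t_),0*t_+z] for z in(0,.014) for t_ in[np.linspace(0,2*np.pi,360)]])
        h=cv2.convexHull(proj(p,ring).astype(np.float32))
        return [cv2.pointPolygonTest(h,(float(u),float(v)),True) for u,v in pts]
    f=least_squares(res,c,loss="soft_l1",f_scale=.3,diff_step=1e-3);return f.x,len(pts),np.std(f.fun),np.abs(f.fun).max()
d=np.deg2rad
print("top disc",discfit(t,d(np.r_[180:330:4])))
print("scene disc",discfit(s,d(np.r_[170:300:4])))
# hung seals
for z0 in(.047,):
  for c,m,a in comps(warm(t),60):
    X0=onplane(t,c,.045+z0)
    if .5<X0[0]<.65 and .05<X0[1]<.17: X0[2]=z0; print("hung",fit(t,SEAL,m,X0))
# lock top
im=t["image"].astype(int);br=((im[...,0]-im[...,2])>60)
for c,m,a in comps(br,30):
    if 170<c[0]<195 and 170<c[1]<195: print("lock",c,a,onplane(t,c,.072), "pred area",np.pi*(.0195*406/1.39)**2)
for z in(.16,.17,.184):
  g=t["image"].max(2)<38
  for c,m,a in comps(g[150:220,215:255],10):
    print("knob",z,onplane(t,c+[215,150],z),a,cv2.minAreaRect(np.argwhere(m)[:,::-1].astype(np.float32)))
# stand: wood and key
im=t["image"].astype(int)
r=(im[...,0]>90)&(im[...,0]-im[...,1]>70)
for c,m,a in comps(r,8):
    if 130<c[0]<175 and 220<c[1]<260:
        print("key?",c,a,onplane(t,c,.07),cv2.minAreaRect(np.argwhere(m)[:,::-1].astype(np.float32)))
for c,m,a in comps(warm(t),100):
    if 130<c[0]<175 and 220<c[1]<260:
        X0=onplane(t,c,.03);X0[2]=0;print("stand",fit(t,[cyl(.032,0,.034)],m,X0))
b=cv2.resize(np.hstack([t["image"][222:256,134:174],s["image"][190:224,114:154]]),(800,340),interpolation=cv2.INTER_CUBIC);cv2.imwrite("pics/k1.png",b[:,:,::-1])
E
python3 rackfit.py
```

```text
top disc (array([0.6063, 0.0336]), 38, np.float64(0.4991478151706186), np.float64(1.752559546039722))
scene disc (array([0.6114, 0.0368]), 33, np.float64(0.6640013862530096), np.float64(2.616976113447733))
hung (array([0.6113, 0.1218, 0.047 ]), np.float64(143.140625), np.int64(118))
hung (array([0.5326, 0.0817, 0.047 ]), np.float64(131.84375), np.int64(117))
lock [184.0845 182.493 ] 71 [0.6163 0.2064 0.072 ] pred area 101.91581037087629
knob 0.16 [0.6044 0.0275 0.16  ] 134 ((19.0, 33.0), (14.0, 12.0), 90.0)
knob 0.16 [0.531  0.0665 0.16  ] 13 ((6.5, 56.0), (8.0, 3.0), 90.0)
knob 0.17 [0.6034 0.0267 0.17  ] 134 ((19.0, 33.0), (14.0, 12.0), 90.0)
knob 0.17 [0.5306 0.0655 0.17  ] 13 ((6.5, 56.0), (8.0, 3.0), 90.0)
knob 0.184 [0.6021 0.0256 0.184 ] 134 ((19.0, 33.0), (14.0, 12.0), 90.0)
knob 0.184 [0.53  0.064 0.184] 13 ((6.5, 56.0), (8.0, 3.0), 90.0)
key? [148.0435 239.3478] 23 [0.4209 0.3292 0.07  ] ((148.02703857421875, 239.33782958984375), (8.38434886932373, 2.3015859127044678), 9.462321281433105)
stand (array([0.4214, 0.3278, 0.    ]), np.float64(303.515625), np.int64(274))
```

View pics/k1.png

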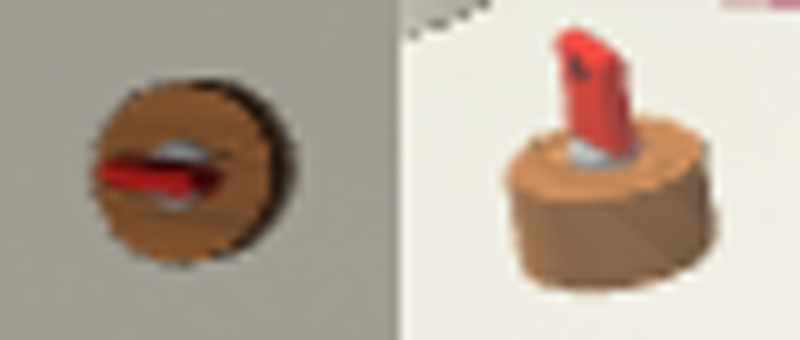

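```bash
cat >> h.py <<'E'
def st(msg=""):
    s=ctrl.state();print(msg,"t=%.1f"%s["clock"],"pos",np.round(s["ee_pos"],4),"F",np.round(s["ft_force"],1),"T",np.round(s["ft_torque"],2),"gap %.3f"%s["finger_gap"],"j6 %.2f"%s["joints"][5]);return s
E
python3 - <<'E'
from h import *
np.set_printoptions(precision=4,suppress=True)
t=ctrl.capture("top");s=ctrl.capture("scene")
a=onplane(t,(147.7,238.8),.076);b=onplane(t,(151.6,238.6),.034);print("keytop",a,"standtop",b)
# scene: key bow top centre crop(585,40)->px
print("scene lateral check", proj(s,[*((a+b)/2)[:2],.076]), "seen ~", 114+(592-400)/10-.5,190+45/10-.5)
k=np.r_[((a+b)/2)[:2]];print(k)
yaw=np.deg2rad(-9)
for y in(yaw,yaw+np.pi):
    q=ctrl.inverse_kinematics([k[0],k[1],.15],down(y));print(q)
best=min((y for y in(yaw,yaw+np.pi)),key=lambda y:abs(ctrl.inverse_kinematics([k[0],k[1],.15],down(y))[5]))
ctrl.move_to([k[0],k[1],.15],down(best));st("above")
b=[p["image"][y0:y1,x0:x1] for p,(y0,y1,x0,x1) in((t,(172,194,171,197)),(s,(174,196,185,211)))]
cv2.imwrite("pics/l1.png",cv2.resize(np.hstack(b),(780,330),interpolation=cv2.INTER_CUBIC)[:,:,::-1])
E
```

```text
keytop [0.423  0.3286 0.076 ] standtop [0.422 0.327 0.034]
scene lateral check [[132.4278 192.4063]] seen ~ 132.7 194.0
[0.4225 0.3278]
[0.6376 0.4056 1.8878 0.     0.8482 0.7947]
[ 0.6376  0.4056  1.8878 -0.      0.8482 -2.3469]
above t=3.9 pos [0.4228 0.3287 0.1504] F [ 0. -0. -0.] T [-0.02 -0.04  0.06] gap 1.002 j6 0.79
```

View pics/l1.png

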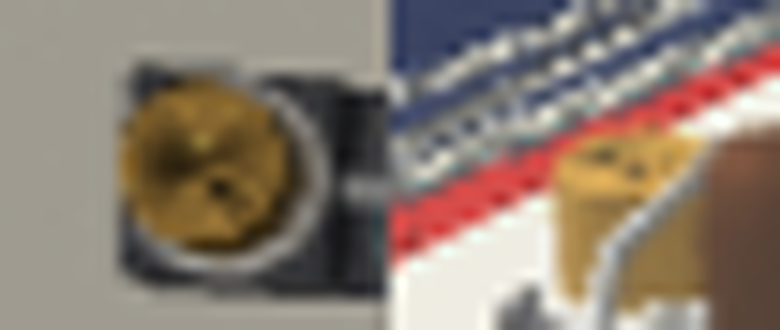

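Crop shows the brass lock top centred at px (184.1,182.4) in the top view, consistent with the measured keyhole. Slot direction isn't clear, so I'll assume the base y axis. Grasping the key.

```bash
python3 - <<'E'
from h import *
k=[.4225,.3278]
ctrl.move_linear([*k,.047],velocity=.12);st("down")
ctrl.command_gripper(0.0,40);st("closed")
t=ctrl.capture("top")
ctrl.move_linear([*k,.075],velocity=.08);st("up1")
ctrl.move_linear([*k,.16],velocity=.2);st("up2")
s=ctrl.capture("scene");t=ctrl.capture("top")
for n,p in(("t",t),("s",s)):
    u,v=proj(p,[*k,.15])[0].astype(int);print(n,u,v)
    cv2.imwrite(f"pics/g_{n}.png",p["image"][:,:,::-1])
u,v=proj(s,[*k,.15])[0].astype(int);u2,v2=proj(t,[*k,.05])[0].astype(int)
b=np.hstack([s["image"][v-25:v+35,u-35:u+35],t["image"][v2-30:v2+30,u2-35:u2+35]])
cv2.imwrite("pics/g1.png",cv2.resize(b,(798,342),interpolation=cv2.INTER_CUBIC)[:,:,::-1])
E
```

```text
down t=4.9 pos [0.4229 0.3282 0.0475] F [-0.2  0.4 -0.3] T [ 0.    0.07 -0.06] gap 1.003 j6 0.79
closed t=5.5 pos [0.4222 0.3278 0.0471] F [-3.7  0.3  3.1] T [ 0.13  0.58 -0.04] gap 0.108 j6 0.79
up1 t=6.1 pos [0.4231 0.3281 0.0758] F [-0.6 -0.6  0.2] T [0.   0.09 0.03] gap 0.110 j6 0.79
up2 t=6.7 pos [0.4221 0.3275 0.1593] F [-0.8 -0.3 -0.6] T [-0.02  0.03  0.  ] gap 0.108 j6 0.79
t 141 239
s 129 171
```

View pics/g1.png

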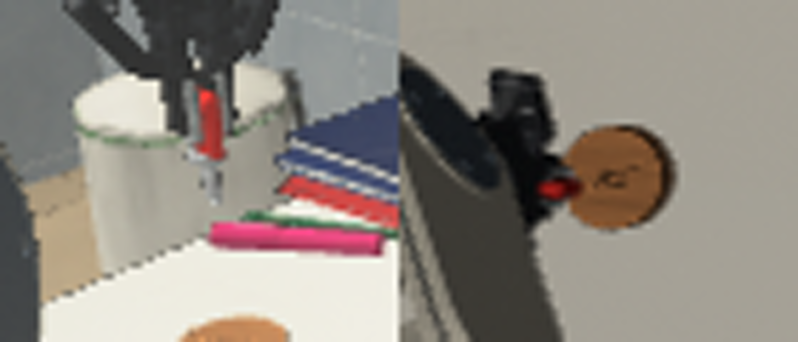

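```bash
python3 - <<'E'
from h import *
L=np.array([.6161,.2075]);y=np.deg2rad(-3.1)
ctrl.move_to([*L,.16],down(y));st("above")
ctrl.move_linear([*L,.118],velocity=.1);ctrl.dwell(.3);S=st("hover")
s=ctrl.capture("scene");t=ctrl.capture("top")
tcp=S["ee_pos"]
for n,p in(("s",s),("t",t)):
    print(n,"pred blade end",proj(p,tcp-[0,0,.039]),"pred mouth",proj(p,[*L,.072]))
u,v=proj(s,[*L,.085])[0].astype(int);u2,v2=proj(t,[*L,.09])[0].astype(int);print(u,v,u2,v2)
b=np.hstack([s["image"][v-20:v+20,u-20:u+20],t["image"][v2-20:v2+20,u2-20:u2+20]])
cv2.imwrite("pics/lk1.png",cv2.resize(b,(800,400),interpolation=cv2.INTER_CUBIC)[:,:,::-1])
E
```

```text
above t=7.7 pos [0.6148 0.2078 0.159 ] F [-0.5 -0.3 -0.3] T [0.01 0.03 0.02] gap 0.107 j6 0.36
hover t=8.5 pos [0.6165 0.2076 0.1187] F [-0.  -0.8 -0.2] T [-0.  0. -0.] gap 0.109 j6 0.36
s pred blade end [[200.50539142 181.18652169]] pred mouth [[200.58119372 183.25934238]]
t pred blade end [[183.30723381 182.22110174]] pred mouth [[183.77335069 182.54895973]]
200 179 182 182
```

View pics/lk1.png

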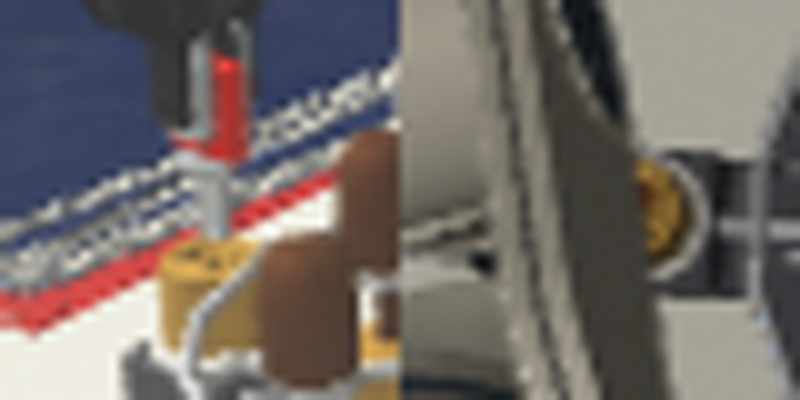

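Scene crop: the blade end (213,238) stands right over the slot mark (213,260) on the brass top. Now a compliant insertion with a small search.

```bash
cat >> h.py <<'E'
def insert(L,yaw,zc,zhome,step=.0013,n=24,f0=4.):
    """push the key down at L; on contact near zc search along a spiral; then go to zhome"""
    ax=np.array([np.cos(yaw),np.sin(yaw)]);ay=np.array([-ax[1],ax[0]])
    offs=[(0,0)]+sorted([(i,j) for i in(-2,-1,0,1,2) for j in(-2,-1,0,1,2) if(i,j)!=(0,0)],key=lambda o:(o[0]**2+o[1]**2,np.arctan2(*o)))
    base=ctrl.state()["ft_force"][2]
    for i,j in offs[:n]:
        P=L+ax*i*step+ay*j*step
        ctrl.move_linear([*P,zc+.001],velocity=.06)
        ctrl.move_linear([*P,zc-.004],velocity=.03)
        s=ctrl.state();dz=s["ee_pos"][2]-(zc-.004);f=s["ft_force"][2]-base
        print((i,j),"f %.1f z %.4f"%(f,s["ee_pos"][2]),np.round(s["ft_force"][:2],1))
        if abs(f)<f0:
            for z in np.linspace(zc-.004,zhome,4)[1:]:
                ctrl.move_linear([*P,z],velocity=.04);s=ctrl.state()
                if abs(s["ft_force"][2]-base)>25: print("stopped",s["ee_pos"][2]);break
            return P,st("in")
    return None,st("not found")
E
python3 - <<'E'
from h import *
L=np.array([.6161,.2075]);y=np.deg2rad(-3.1)
print(insert(L,y,.111,.0855,n=13)[0])
E
```

```text
(0, 0) f 0.4 z 0.1066 [0.5 0.3]
in t=10.2 pos [0.6161 0.2075 0.0852] F [-0.1  0.2 -0.9] T [-0.05 -0.   -0.  ] gap 0.108 j6 0.36
[0.6161 0.2075]
```

```bash
python3 - <<'E'
from h import *
L=np.array([.6161,.2075]);y0=-3.1
for a in (10,30,50,70,77):
    ctrl.move_linear([*L,.0852],frame=down(np.deg2rad(y0-a)),velocity=.15);st(str(a))
E
```

```text
10 t=10.5 pos [0.6159 0.2075 0.0851] F [-1.2 -0.   0.8] T [ 0.11  0.17 -0.  ] gap 0.113 j6 0.53
30 t=11.0 pos [0.6158 0.2074 0.0851] F [-1.9  0.5  1.6] T [ 0.12  0.33 -0.02] gap 0.108 j6 0.88
50 t=11.5 pos [0.6158 0.2074 0.0851] F [-2.2  0.9  1.8] T [-0.01  0.46 -0.03] gap 0.108 j6 1.23
70 t=12.0 pos [0.6163 0.2076 0.0852] F [-1.4  1.4 -0.4] T [ 0.15  0.23 -0.01] gap 0.111 j6 1.58
77 t=12.3 pos [0.6166 0.2075 0.0853] F [ 0.5 -0.3 -0.2] T [-0.    0.01 -0.02] gap 0.111 j6 1.70
```

```bash
python3 - <<'E'
from h import *
L=np.array([.6161,.2075]);y0=-3.1
for a in (82,86,88):
    ctrl.move_linear([*L,.0852],frame=down(np.deg2rad(y0-a)),velocity=.15);s=st(str(a))
    if abs(s["ft_torque"][2])>.15: break
ctrl.dwell(.2);st()
ctrl.command_gripper(0.3);st("open")
ctrl.move_linear([*L,.16],velocity=.15);st("up")
ctrl.move_to([.45,.05,.30],down(np.deg2rad(0)));st("clear")
s=ctrl.capture("scene");t=ctrl.capture("top")
print(loose(t))
b=np.hstack([s["image"][150:230,160:270],t["image"][150:230,165:275]])
cv2.imwrite("pics/a1.png",cv2.resize(b,(800,291),interpolation=cv2.INTER_CUBIC)[:,:,::-1])
E
```

```text
82 t=12.5 pos [0.6164 0.2075 0.0853] F [ 0.3 -0.7 -0.4] T [ 0.03 -0.02 -0.06] gap 0.109 j6 1.79
86 t=12.8 pos [0.6162 0.2074 0.0852] F [-0.2  1.  -0.3] T [ 0.05 -0.03  0.02] gap 0.111 j6 1.86
88 t=13.0 pos [0.6161 0.2074 0.0852] F [-0.2 -1.8 -0.1] T [-0.11  0.02  0.04] gap 0.107 j6 1.89
 t=13.2 pos [0.6161 0.2074 0.0852] F [ 0.  -1.7  0.7] T [-0.18  0.05  0.04] gap 0.106 j6 1.90
open t=13.5 pos [0.6161 0.2076 0.0852] F [0.4 0.4 1. ] T [ 0.01 -0.05 -0.04] gap 0.302 j6 1.90
up t=14.2 pos [0.6156 0.2074 0.1595] F [ 0.5 -0.3 -0.1] T [-0.05 -0.02  0.03] gap 0.298 j6 1.90
clear t=15.8 pos [0.4501 0.0501 0.2995] F [-1.  -0.1 -0.1] T [0.   0.03 0.02] gap 0.301 j6 0.09
[[ 7.00336435e-01  3.29352411e-01  1.66656250e+02  1.55000000e+02]
 [ 6.19806290e-01  2.14726883e-01  1.46328125e+02  1.02000000e+02]
 [ 6.15783529e-01  1.28197746e-01  1.34484375e+02  1.19000000e+02]
 [ 5.84340336e-01 -3.20628352e-01  1.41375000e+02  1.28000000e+02]
 [ 5.38341375e-01  8.56404947e-02  1.23421875e+02  8.50000000e+01]
 [ 4.74509385e-01 -2.03128270e-01  1.19859375e+02  1.06000000e+02]
 [ 4.32255339e-01 -3.48710758e-01  1.46296875e+02  1.26000000e+02]]
```

View pics/a1.png

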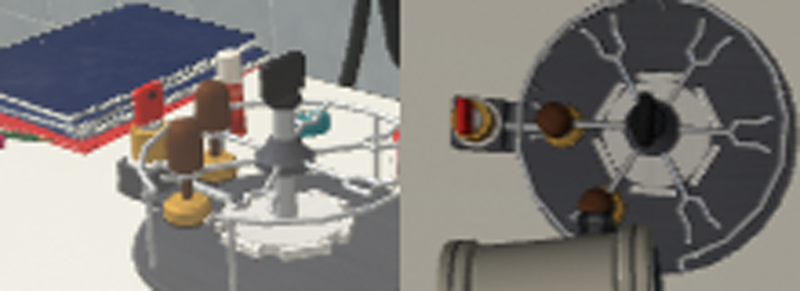

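```bash
cat >> h.py <<'E'
A=np.array([.6065,.0334]);RY=-3.1
def turn(p0,p1,z=.155):
    """turn the tree from knob-grip yaw p0 to p1 (deg)"""
    ctrl.move_to([*A,.26],down(np.deg2rad(p0)))
    ctrl.command_gripper(.55)
    ctrl.move_linear([*A,z],velocity=.2)
    ctrl.command_gripper(0,30);st("gripped")
    n=max(1,int(abs(p1-p0)/20));
    for p in np.linspace(p0,p1,n+1)[1:]: ctrl.move_linear([*A,z],frame=down(np.deg2rad(p)),velocity=.15)
    st("turned");ctrl.command_gripper(.5);ctrl.move_linear([*A,.26],velocity=.25);st("up")
def forks(p):
    """fork angle mod 60 in world degrees from light prong pixels at z=.095 round A; also tips by the network"""
    g=cv2.cvtColor(p["image"],cv2.COLOR_RGB2GRAY).astype(np.float32)
    a=np.deg2rad(np.arange(0,360,.5));sc=[]
    prof=0
    for r in np.arange(.066,.078,.003):   # single stem/prong root zone
        X=np.c_[A[0]+r*np.cos(a),A[1]+r*np.sin(a),0*a+.092];uv=proj(p,X).astype(np.float32)
        prof=prof+cv2.remap(g,uv[:,:1].copy(),uv[:,1:].copy(),cv2.INTER_LINEAR)[:,0]
    z=np.fft.fft(prof-prof.mean());return -np.rad2deg(np.angle(z[6]))/6%60,abs(z[6])/np.abs(z[1:30]).max()
E
python3 - <<'E'
from h import *
t=ctrl.capture("top");print("before",forks(t))
turn(87-.1,57-.1)
ctrl.move_to([.45,-.15,.26],down(np.deg2rad(-3)))
t=ctrl.capture("top");print("after",forks(t));print(loose(t)[:,:2])
b=t["image"][140:235,165:290]
cv2.imwrite("pics/a2.png",cv2.resize(b,(790,600),interpolation=cv2.INTER_CUBIC)[:,:,::-1])
st()
E
```

```text
before (np.float32(27.362442), np.float32(1.0000001))
gripped t=18.7 pos [0.6074 0.0329 0.1566] F [-1.7 -4.1  6. ] T [-0.48  0.18  0.01] gap 0.152 j6 -1.48
turned t=19.4 pos [0.607  0.0317 0.1566] F [-2.5 -8.9  8.9] T [-1.38  0.36 -0.  ] gap 0.155 j6 -0.96
up t=20.4 pos [0.6065 0.0336 0.2605] F [-1.1 -0.2 -0.2] T [-0.02  0.01  0.06] gap 0.501 j6 -0.96
after (np.float32(57.371193), np.float32(1.0))
[[ 0.70005553  0.32927214]
 [ 0.66070266  0.11370657]
 [ 0.61980632  0.21484403]
 [ 0.60321283 -0.3622726 ]
 [ 0.56883461  0.11799735]
 [ 0.43225534 -0.34871076]]
 t=21.4 pos [ 0.4508 -0.1495  0.2597] F [1.  0.5 0.3] T [ 0.03 -0.07  0.01] gap 0.502 j6 -0.30
```

View pics/a2.png

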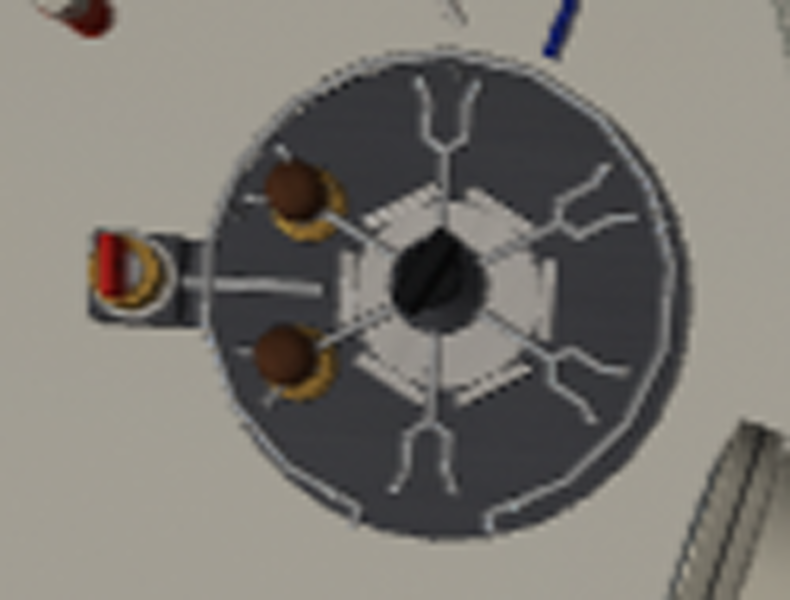

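The tree turned 30° exactly, and a free fork (425,460) faces the bay (gap centre 424,517). One seal was knocked to about (0.603,-0.362). Hanging the first seal now.

```bash
cat >> h.py <<'E'
BAY=np.deg2rad(180-3.0);U=np.array([np.cos(BAY),np.sin(BAY)]);PS=np.deg2rad(87.0)
def at(r): return A+r*U
def pick(P,yaw=PS,look=None):
    """P=(x,y); grasp seal head"""
    ctrl.move_to([*P,.20],down(yaw));ctrl.command_gripper(.65)
    ctrl.move_linear([*P,.053],velocity=.2);st("at seal")
    ctrl.command_gripper(0,40);s=st("grip")
    ctrl.move_linear([*P,.16],velocity=.2);st("lift");return s
def hang():
    ctrl.move_to([*at(.215),.18],down(PS))
    ctrl.move_linear([*at(.215),.110],velocity=.2);st("front")
    ctrl.move_linear([*at(.14),.110],velocity=.15);st("bay")
    ctrl.move_linear([*at(.0895),.110],velocity=.08);s=st("over seat")
E
python3 - <<'E'
from h import *
ctrl.move_to([.5,-.02,.3],down(PS))
t=ctrl.capture("top");l=loose(t);print(l[:,:2])
P=l[np.argmin(np.hypot(l[:,0]-.4745,l[:,1]+.203)),:2];print(P)
assert np.hypot(*(P-[.4745,-.203]))<.06
pick(P);hang()
s=ctrl.capture("scene");t=ctrl.capture("top")
b=np.hstack([s["image"][150:230,190:300],t["image"][150:230,185:295]])
cv2.imwrite("pics/h1.png",cv2.resize(b,(800,291),interpolation=cv2.INTER_CUBIC)[:,:,::-1])
E
```

```text
[[ 0.70069907  0.32932367]
 [ 0.66061191  0.1136525 ]
 [ 0.61997347  0.21487246]
 [ 0.60321283 -0.3622726 ]
 [ 0.47444181 -0.2029447 ]
 [ 0.43225534 -0.34871076]]
[ 0.47444181 -0.2029447 ]
at seal t=24.6 pos [ 0.4751 -0.2032  0.0537] F [ 0.8 -0.2  0.2] T [0.01 0.03 0.  ] gap 0.651 j6 -1.95
grip t=24.9 pos [ 0.4754 -0.2034  0.0543] F [-0.4 -0.1  6.6] T [ 0.09  0.09 -0.01] gap 0.363 j6 -1.95
lift t=25.6 pos [ 0.4738 -0.2027  0.1594] F [ 0.  -0.8 -1.3] T [0.07 0.02 0.  ] gap 0.363 j6 -1.95
front t=27.1 pos [0.3922 0.044  0.1099] F [ 0.5 -0.3 -0.6] T [-0.06  0.    0.01] gap 0.365 j6 -1.44
bay t=27.8 pos [0.4659 0.0407 0.1103] F [-0.   0.  -0.9] T [ 0.03  0.04 -0.05] gap 0.358 j6 -1.46
over seat t=28.6 pos [0.5165 0.0381 0.1097] F [-0.6  0.5 -1.2] T [-0.04 -0.02  0.04] gap 0.366 j6 -1.47
```

View pics/h1.png

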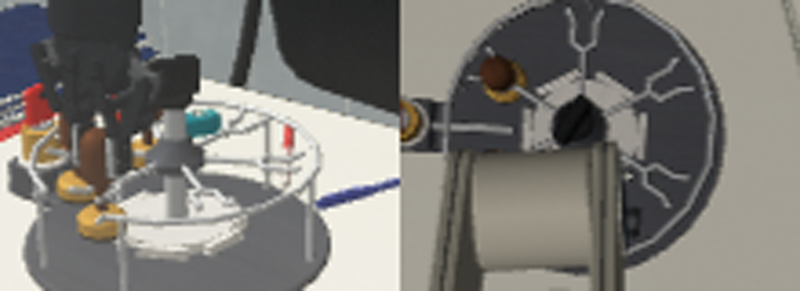

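```bash
cat >> h.py <<'E'
def lower():
    for z in(.104,.102,.1005,.099):
        ctrl.move_linear([*at(.0895),z],velocity=.05);s=st("low")
        if s["ft_force"][2]>2.5: break
    ctrl.command_gripper(.52);st("open")
    ctrl.move_linear([*at(.0895),.26],velocity=.2);st("up")
E
python3 - <<'E'
from h import *
lower()
ctrl.move_to([.45,-.12,.3],down(PS))
s=ctrl.capture("scene");t=ctrl.capture("top")
print(forks(t),loose(t)[:,:2])
b=np.hstack([s["image"][150:230,190:300],t["image"][150:230,185:295]])
cv2.imwrite("pics/h2.png",cv2.resize(b,(800,291),interpolation=cv2.INTER_CUBIC)[:,:,::-1])
E
```

```text
low t=28.9 pos [0.5166 0.0381 0.1036] F [-0.5  0.2 -1.6] T [ 0.01 -0.02 -0.02] gap 0.362 j6 -1.47
low t=29.2 pos [0.5172 0.0381 0.102 ] F [-0.2 -0.3 -0.9] T [-0.03  0.04  0.01] gap 0.358 j6 -1.47
low t=29.4 pos [0.5174 0.0381 0.1013] F [-1.8  0.8  8.1] T [0.03 0.44 0.02] gap 0.360 j6 -1.47
open t=29.7 pos [0.5171 0.0381 0.1004] F [ 0.9 -0.7  1. ] T [-0.02 -0.03 -0.01] gap 0.523 j6 -1.47
up t=30.7 pos [0.5163 0.038  0.2589] F [-0.1 -0.2 -0.5] T [0.05 0.01 0.  ] gap 0.516 j6 -1.47
(np.float32(57.64943), np.float32(1.0)) [[ 0.70036822  0.32936619]
 [ 0.66062498  0.11358335]
 [ 0.61994037  0.21454241]
 [ 0.60321283 -0.3622726 ]
 [ 0.56883461  0.11799735]
 [ 0.51713327  0.04187322]
 [ 0.43232064 -0.34881551]]
```

View pics/h2.png

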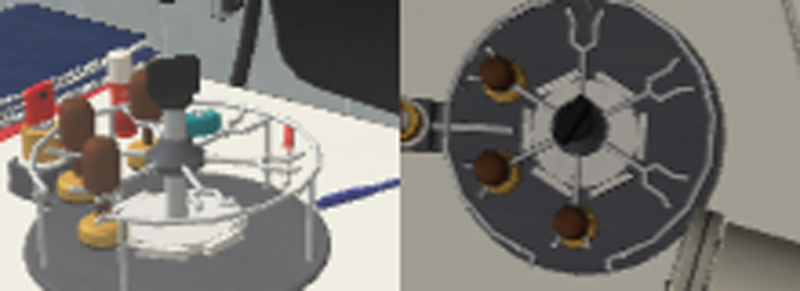

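First seal hangs properly (scene crop 100,185). Next turn and second seal.

```bash
cat >> h.py <<'E'
def cycle(p0,p1,near):
    turn(p0,p1)
    ctrl.move_to([.5,-.02,.3],down(PS))
    t=ctrl.capture("top");f=forks(t)[0];l=loose(t);print("fork",f,l[:,:2])
    P=l[np.argmin(np.hypot(l[:,0]-near[0],l[:,1]-near[1])),:2]
    assert np.hypot(*(P-near))<.07 and P[1]<-.1 and abs(f-57.4)<1.5
    g=pick(P)["finger_gap"];assert .3<g<.42
    hang();F=ctrl.state()["ft_force"];assert np.abs(F[:2]).max()<4
    lower()
    ctrl.move_to([.45,-.12,.3],down(PS))
    s=ctrl.capture("scene");t=ctrl.capture("top");print(forks(t),loose(t)[:,:2])
    b=np.hstack([s["image"][150:230,190:300],t["image"][150:230,185:295]])
    return cv2.resize(b,(800,291),interpolation=cv2.INTER_CUBIC)[:,:,::-1]
E
python3 - <<'E'
from h import *
cv2.imwrite("pics/h3.png",cycle(57-.1,-3.1-.2,np.array([.603,-.362])))
E
```

```text
gripped t=33.7 pos [0.6065 0.032  0.1567] F [-4.9 -7.8  7.7] T [-1.08  0.64  0.02] gap 0.155 j6 -0.96
turned t=35.2 pos [0.6048 0.0311 0.1567] F [-11.5 -11.7  13.5] T [-1.73  1.59  0.01] gap 0.156 j6 0.09
up t=36.2 pos [0.6065 0.0336 0.2605] F [-0.9 -0.1 -0.3] T [-0.04  0.01 -0.03] gap 0.501 j6 0.09
fork 54.33812 [[ 0.70069907  0.32932367]
 [ 0.70098098  0.0308988 ]
 [ 0.66115161  0.11350166]
 [ 0.61980629  0.21472688]
 [ 0.60321283 -0.3622726 ]
 [ 0.43225534 -0.34871076]]Traceback (most recent call last):
  File "<stdin>", line 2, in <module>
  File "h.py", line 129, in cycle
    assert np.hypot(*(P-near))<.07 and P[1]<-.1 and abs(f-57.4)<1.5
           ^^^^^^^^^^^^^^^^^^^^^^^^^^^^^^^^^^^^^^^^^^^^^^^^^^^^^^^^
AssertionError
```

```bash
sed -i 's/^A=np.array.*RY/A=np.array([.6053,.0318]);RY/' h.py; python3 - <<'E'
from h import *
import h
ctrl.move_to([.45,-.15,.26],down(PS))
s=ctrl.capture("scene");t=ctrl.capture("top")
for a in([.6053,.0318],[.6065,.0334],[.6045,.031]): h.A=np.array(a);print(a,forks(t))
b=np.hstack([s["image"][150:230,190:300],t["image"][150:230,185:295]])
cv2.imwrite("pics/h3.png",cv2.resize(b,(800,291),interpolation=cv2.INTER_CUBIC)[:,:,::-1])
E
```

```text
[0.6053, 0.0318] (np.float32(56.797066), np.float32(1.0))
[0.6065, 0.0334] (np.float32(56.842857), np.float32(0.99999994))
[0.6045, 0.031] (np.float32(56.893917), np.float32(1.0000001))
```

View pics/h3.png

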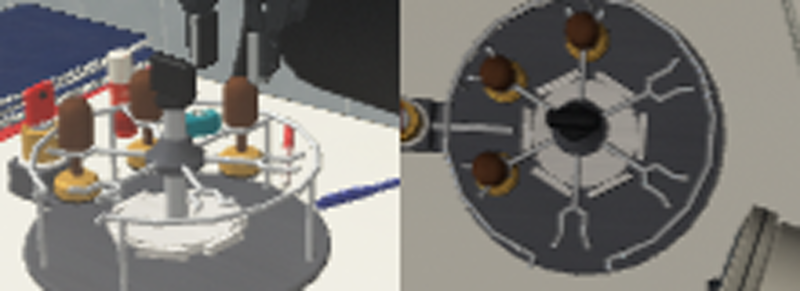

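```bash
sed -i 's/^A=np.array.*RY/AK=np.array([.6053,.0318]);A=np.array([.6063,.0330]);RY/; /^def turn/,/^def forks/s/\*A,/*AK,/g; s/ctrl.move_to(\[.5,-.02,.3\],down(PS))/ctrl.move_to([.45,-.12,.3],down(PS))/; s/^    turn(p0,p1)/    if p0 is not None: turn(p0,p1)/' h.py; grep -n "AK\|p0 is" h.py; python3 - <<'E'
from h import *
cv2.imwrite("pics/h4.png",cycle(None,None,np.array([.603,-.362])))
E
```

```text
86:AK=np.array([.6053,.0318]);A=np.array([.6063,.0330]);RY=-3.1
89:    ctrl.move_to([*AK,.26],down(np.deg2rad(p0)))
91:    ctrl.move_linear([*AK,z],velocity=.2)
94:    for p in np.linspace(p0,p1,n+1)[1:]: ctrl.move_linear([*AK,z],frame=down(np.deg2rad(p)),velocity=.15)
95:    st("turned");ctrl.command_gripper(.5);ctrl.move_linear([*AK,.26],velocity=.25);st("up")
125:    if p0 is not None: turn(p0,p1)
fork 56.735485 [[ 0.70057442  0.32931671]
 [ 0.70110202  0.03105659]
 [ 0.66115161  0.11350166]
 [ 0.62001861  0.21450881]
 [ 0.60321283 -0.3622726 ]
 [ 0.56766537  0.12037284]
 [ 0.43225534 -0.34871076]]
at seal t=41.1 pos [ 0.6041 -0.3628  0.0542] F [ 0.2 -0.   0.6] T [0.01 0.01 0.02] gap 0.646 j6 -2.08
grip t=41.5 pos [ 0.6043 -0.363   0.0549] F [-0.6  0.3  6.5] T [0.08 0.14 0.02] gap 0.362 j6 -2.08
lift t=42.1 pos [ 0.6025 -0.3618  0.159 ] F [-0.4 -0.4 -1. ] T [ 0.04 -0.01 -0.03] gap 0.359 j6 -2.08
front t=44.3 pos [0.3919 0.0439 0.1099] F [ 0.1  0.9 -0.5] T [-0.   -0.   -0.01] gap 0.364 j6 -1.44
bay t=45.0 pos [0.4657 0.0403 0.1103] F [-0.4  0.4 -0.8] T [-0.01  0.02 -0.03] gap 0.362 j6 -1.46
over seat t=45.7 pos [0.5163 0.0377 0.1097] F [ 0.1  0.2 -0.7] T [-0.    0.07 -0.  ] gap 0.363 j6 -1.47
low t=46.0 pos [0.5162 0.0377 0.1035] F [-0.5  0.  -1.1] T [ 0.03 -0.01  0.01] gap 0.361 j6 -1.47
low t=46.3 pos [0.517  0.0377 0.1022] F [-1.   0.5  2.7] T [0.01 0.21 0.03] gap 0.362 j6 -1.47
open t=46.5 pos [0.517  0.0377 0.102 ] F [ 0.1  0.2 -0.2] T [-0.   -0.03 -0.02] gap 0.521 j6 -1.47
up t=47.5 pos [0.5161 0.0376 0.2589] F [ 0.1  0.3 -0.3] T [-0.02  0.03 -0.02] gap 0.520 j6 -1.47
(np.float32(56.854588), np.float32(1.0)) [[ 0.70057442  0.32931671]
 [ 0.70098098  0.0308988 ]
 [ 0.66115161  0.11350166]
 [ 0.61977003  0.21432065]
 [ 0.56766537  0.12037284]
 [ 0.51650977  0.04187788]
 [ 0.43225534 -0.34871076]]
```

View pics/h4.png

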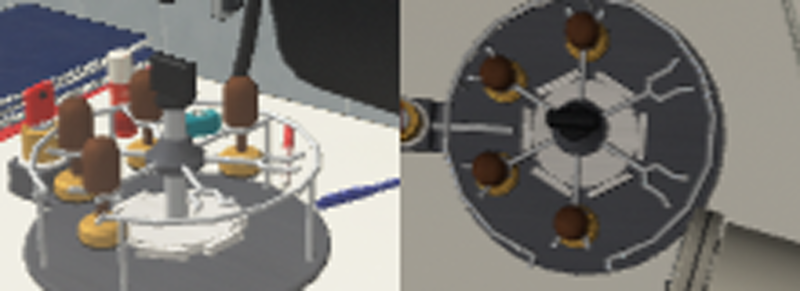

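```bash
python3 - <<'E'
from h import *
cv2.imwrite("pics/h5.png",cycle(-3.2,-63.2,np.array([.432,-.349])))
E
```

```text
gripped t=51.3 pos [0.6048 0.0319 0.1566] F [-6.   0.2  8.4] T [ 0.04  0.9  -0.  ] gap 0.157 j6 0.09
turned t=52.8 pos [0.6039 0.0325 0.1566] F [-9.4  2.7 10.6] T [ 0.39  1.34 -0.01] gap 0.160 j6 1.14
up t=53.7 pos [0.6053 0.0318 0.2605] F [-0.3 -0.1 -0.4] T [ 0.04  0.08 -0.03] gap 0.501 j6 1.14
fork 55.897453 [[ 0.70206384  0.32937684]
 [ 0.70137579  0.03109605]
 [ 0.66207978  0.1149714 ]
 [ 0.65129708 -0.0445854 ]
 [ 0.61997347  0.21487246]
 [ 0.56666787  0.12036364]
 [ 0.43225534 -0.34871076]]Traceback (most recent call last):
  File "<stdin>", line 2, in <module>
  File "h.py", line 129, in cycle
    assert np.hypot(*(P-near))<.07 and P[1]<-.1 and abs(f-57.4)<1.5
           ^^^^^^^^^^^^^^^^^^^^^^^^^^^^^^^^^^^^^^^^^^^^^^^^^^^^^^^^
AssertionError
```

```bash
sed -i 's/^BAY=np.deg2rad(180-3.0)/BAY=np.deg2rad(180-3.9)/; s/abs(f-57.4)<1.5/abs(f-57)<2/' h.py; python3 - <<'E'
from h import *
cv2.imwrite("pics/h5.png",cycle(None,None,np.array([.432,-.349])))
E
```

```text
fork 55.904198 [[ 0.70069907  0.32932367]
 [ 0.70157642  0.03109422]
 [ 0.66214174  0.1151919 ]
 [ 0.65129708 -0.0445854 ]
 [ 0.61977003  0.21432065]
 [ 0.56656049  0.12047886]
 [ 0.43225534 -0.34871076]]
at seal t=58.7 pos [ 0.4329 -0.3492  0.0538] F [-0.6  0.4  0.1] T [ 0.   -0.02 -0.03] gap 0.652 j6 -2.22
grip t=59.0 pos [ 0.4331 -0.3495  0.0544] F [0.1 0.6 7. ] T [0.09 0.05 0.04] gap 0.359 j6 -2.22
lift t=59.7 pos [ 0.4317 -0.3483  0.1594] F [ 0.6  0.7 -1.1] T [-0.   -0.05 -0.03] gap 0.364 j6 -2.22
front t=61.7 pos [0.392  0.0471 0.11  ] F [ 0.5  0.4 -0.8] T [ 0.01 -0.04 -0.03] gap 0.362 j6 -1.43
bay t=62.4 pos [0.4658 0.0425 0.1103] F [-0.4 -0.2 -1.3] T [-0.02  0.05 -0.01] gap 0.363 j6 -1.45
over seat t=63.1 pos [0.5163 0.0391 0.1097] F [-0.6 -0.4 -1.7] T [-0.05  0.    0.  ] gap 0.364 j6 -1.47
low t=63.4 pos [0.5162 0.0391 0.1035] F [-0.5  0.  -0.6] T [-0.01 -0.03 -0.  ] gap 0.361 j6 -1.47
low t=63.7 pos [0.517  0.0391 0.1021] F [-1.6  1.1  0.5] T [-0.02  0.11 -0.01] gap 0.359 j6 -1.47
low t=63.9 pos [0.5173 0.0391 0.1014] F [-3.  -0.6  9.5] T [0.09 0.51 0.06] gap 0.361 j6 -1.47
open t=64.2 pos [0.517  0.0391 0.1004] F [-0.8  0.2 -0.1] T [ 0.03  0.02 -0.  ] gap 0.522 j6 -1.47
up t=65.1 pos [0.5162 0.0391 0.2589] F [-0.6 -0.3  0.4] T [-0.03  0.01 -0.  ] gap 0.520 j6 -1.47
(np.float32(55.791336), np.float32(1.0)) [[ 0.70047909  0.32929874]
 [ 0.70131513  0.03081987]
 [ 0.66207978  0.1149714 ]
 [ 0.65131053 -0.04463334]
 [ 0.6197536   0.21454384]
 [ 0.56670522  0.12022036]
 [ 0.51756514  0.04375208]]
```

View pics/h5.png

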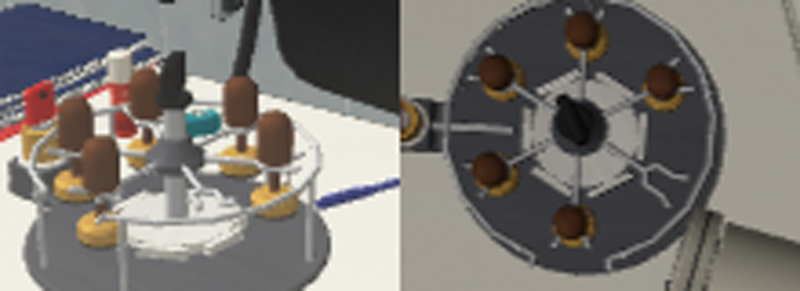

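All five seals hang (top crop: five heads, one free fork at 660,180). Parking the tree.

```bash
python3 - <<'E'
from h import *
turn(-63.2,-93.1)
ctrl.move_to([.40,-.15,.3],down(0.))
t=ctrl.capture("top");print("fork",forks(t))
for c,m,a in comps(warm(t),60):
    X0=onplane(t,c,.09)
    if np.hypot(*(X0[:2]-A))<.12:
        X0[2]=.047;X=fit(t,SEAL,m,X0)[0];d=X[:2]-[.6066,.0336];print("hung r %.4f ang %.1f"%(np.hypot(*d),np.rad2deg(np.arctan2(d[1],d[0]))))
im=t["image"].astype(int)
for c,m,a in comps((im[...,0]>90)&(im[...,0]-im[...,1]>70),8):
    if 165<c[0]<200 and 165<c[1]<200: print("key",c,a,onplane(t,c,.114),cv2.minAreaRect(np.argwhere(m)[:,::-1].astype(np.float32)))
E
```

```text
gripped t=69.8 pos [0.6055 0.0333 0.1567] F [-3.2  7.6  5.2] T [ 0.96  0.49 -0.05] gap 0.158 j6 1.14
turned t=70.4 pos [0.6056 0.0329 0.1567] F [-3.7  5.2  5.8] T [ 0.64  0.45 -0.03] gap 0.156 j6 1.66
up t=71.4 pos [0.6053 0.0318 0.2605] F [ 0.1  0.1 -1. ] T [0.01 0.06 0.01] gap 0.497 j6 1.66
fork (np.float32(26.405714), np.float32(0.9999999))
hung r 0.0904 ang 26.2
hung r 0.0880 ang -33.8
hung r 0.0903 ang 87.5
hung r 0.0874 ang -93.5
hung r 0.0904 ang 146.9
key [181.5 181.5] 20 [0.61551874 0.20669628 0.114     ] ((181.5, 181.5), (9.0, 1.0), 90.0)
```

```bash
python3 - <<'E'
from h import *
L=np.array([.6161,.2075]);y0=-3.1
D=lambda a:down(np.deg2rad(y0+a))
ctrl.move_to([.5,.12,.3],D(-88))
ctrl.move_to([*L,.18],D(-88));ctrl.command_gripper(.3)
ctrl.move_linear([*L,.0852],velocity=.12);st("down")
ctrl.command_gripper(0,40);st("grip")
for a in(-60,-30,-10,0,5,8,10,12):
    ctrl.move_linear([*L,.0852],frame=D(a),velocity=.15);s=st(str(a))
    if a>=0 and abs(s["ft_torque"][2])>.2: break
ctrl.dwell(.2);st()
E
```

```text
down t=77.1 pos [0.6167 0.2077 0.0859] F [ 0.5 -0.1  0.4] T [ 0.04  0.01 -0.  ] gap 0.299 j6 1.90
grip t=77.4 pos [0.6168 0.2077 0.0863] F [-0.5 -1.3  4.2] T [-0.09  0.02  0.  ] gap 0.106 j6 1.90
-60 t=78.0 pos [0.6166 0.2082 0.0863] F [-1.9  2.2  6.4] T [0.4  0.24 0.03] gap 0.114 j6 1.41
-30 t=78.7 pos [0.6162 0.2087 0.0863] F [-2.9  3.9  6.7] T [ 0.74  0.53 -0.  ] gap 0.105 j6 0.88
-10 t=79.2 pos [0.6158 0.2088 0.0863] F [-4.5  5.2  8.5] T [0.87 0.79 0.03] gap 0.111 j6 0.53
0 t=79.5 pos [0.6157 0.2087 0.0863] F [-4.1  3.8  8.3] T [0.78 0.88 0.02] gap 0.109 j6 0.36
5 t=79.8 pos [0.6155 0.2086 0.0863] F [-3.7  4.2  8.8] T [0.69 0.97 0.  ] gap 0.108 j6 0.27
8 t=80.0 pos [0.6154 0.2085 0.0863] F [-5.4  4.2  8.6] T [0.65 1.02 0.02] gap 0.110 j6 0.22
10 t=80.3 pos [0.6154 0.2085 0.0863] F [-5.5  3.   9.8] T [ 0.66  1.15 -0.03] gap 0.106 j6 0.19
12 t=80.5 pos [0.6153 0.2085 0.0863] F [-6.3  3.7  9.5] T [ 0.61  1.1  -0.01] gap 0.110 j6 0.15
 t=80.8 pos [0.6153 0.2085 0.0863] F [-5.6  3.7  9.1] T [0.59 1.09 0.02] gap 0.108 j6 0.15
```

```bash
python3 - <<'E'
from h import *
L=np.array([.6158,.2082]);y0=-3.1
D=lambda a:down(np.deg2rad(y0+a))
for a in(14,16,18,20,22):
    ctrl.move_linear([*L,.0858],frame=D(a),velocity=.15);ctrl.dwell(.15)
    T=np.mean([ctrl.state()["ft_torque"][2] for _ in range(1)]);s=st(str(a))
    if abs(s["ft_torque"][2])>.12: break
E
```

```text
14 t=81.2 pos [0.6151 0.2085 0.0863] F [-3.8  2.   7.8] T [ 0.31  0.9  -0.16] gap 0.109 j6 0.12
```

```bash
python3 - <<'E'
from h import *
L=np.array([.6155,.2082]);y0=-3.1
D=lambda a:down(np.deg2rad(y0+a))
for a in(15,16):
    ctrl.move_linear([*L,.0858],frame=D(a),velocity=.15);ctrl.dwell(.15);s=st(str(a))
    if abs(s["ft_torque"][2])>.3: break
for a in (10,4):
    ctrl.move_linear([*L,.0858],frame=D(a),velocity=.15);st("back %d"%a)
E
```

```text
15 t=81.5 pos [0.6151 0.2085 0.0863] F [-3.8  0.5  7. ] T [ 0.23  0.75 -0.24] gap 0.111 j6 0.10
16 t=82.0 pos [0.6151 0.2085 0.0863] F [-4.8  0.9  6.3] T [ 0.18  0.71 -0.38] gap 0.105 j6 0.08
back 10 t=82.2 pos [0.6153 0.2085 0.0863] F [-3.4  2.   6.2] T [ 0.23  0.64 -0.08] gap 0.109 j6 0.19
back 4 t=82.5 pos [0.6159 0.2084 0.0863] F [-1.7  0.4  6.7] T [ 0.06  0.25 -0.05] gap 0.110 j6 0.29
```

```bash
python3 - <<'E'
from h import *
p=ctrl.state()["ee_pos"]
ctrl.move_linear([p[0],p[1],.12],velocity=.1);st("out")
ctrl.move_linear([p[0],p[1],.17],velocity=.2);st("up")
S=np.array([.4224,.3280]);y=np.deg2rad(-9)
ctrl.move_to([*S,.17],down(y));ctrl.move_linear([*S,.085],velocity=.12);ctrl.dwell(.2);st("over stand")
P,s=insert(S,y,.0743,.0485,step=.0015,n=21);print(P)
E
```

```text
out t=83.0 pos [0.6159 0.2082 0.1203] F [ 0.2  0.3 -1.8] T [-0.04  0.01  0.  ] gap 0.107 j6 0.29
up t=83.4 pos [0.6159 0.2083 0.1701] F [-0.8 -0.  -1. ] T [ 0.03  0.03 -0.02] gap 0.110 j6 0.29
over stand t=85.3 pos [0.4229 0.3283 0.0858] F [ 0.1 -0.4 -0.5] T [ 0.02  0.   -0.03] gap 0.111 j6 0.80
(0, 0) f -1.5 z 0.0700 [-1.1  0.2]
in t=87.0 pos [0.4221 0.328  0.0484] F [-4.1  1.8 -2.8] T [0.29 0.88 0.03] gap 0.107 j6 0.80
[0.4224 0.328 ]
```

```bash
python3 - <<'E'
from h import *
S=[.4224,.3280]
for z in(.0478,.0472,.0466,.046):
    ctrl.move_linear([*S,z],velocity=.03);s=st("press")
    if s["ft_force"][2]>8: break
ctrl.command_gripper(.4);st("open")
ctrl.move_linear([*S,.17],velocity=.15)
ctrl.move_to([.30,.45,.3],down(.8));st("away")
s=ctrl.capture("scene");t=ctrl.capture("top")
a=[s["image"][150:240,115:300],t["image"][140:260,135:300]]
b=np.vstack([cv2.resize(a[0],(600,292),interpolation=cv2.INTER_CUBIC),cv2.resize(a[1],(600,300),interpolation=cv2.INTER_CUBIC)])
cv2.imwrite("pics/f1.png",b[:,:,::-1])
print("fork",forks(t))
for c,m,ar in comps(warm(t),60):
    X0=onplane(t,c,.09)
    if np.hypot(*(X0[:2]-A))<.12:
        X0[2]=.047;X=fit(t,SEAL,m,X0)[0];d=X[:2]-[.6066,.0336];print("hung r %.4f ang %.1f"%(np.hypot(*d),np.rad2deg(np.arctan2(d[1],d[0]))))
im=s["image"].astype(int);r=(im[...,0]>150)&(im[...,1]<90)&(im[...,2]<90)
for c,m,ar in comps(r,10):
    if c[0]<150: print("scene red",c,ar,"(start 133.26,199.12, 50)")
E
```

```text
press t=87.2 pos [0.4221 0.328  0.0483] F [-7.   1.2  5.1] T [ 0.12  1.21 -0.  ] gap 0.114 j6 0.80
press t=87.5 pos [0.4221 0.328  0.0482] F [-8.6 -0.4 12. ] T [-0.08  1.46 -0.12] gap 0.103 j6 0.80
open t=87.8 pos [0.4231 0.3282 0.0473] F [ 0.5 -0.7 -0.9] T [ 0.02 -0.01  0.01] gap 0.399 j6 0.80
away t=89.7 pos [0.3    0.4492 0.2986] F [-0.1 -0.3 -0. ] T [ 0.03  0.04 -0.05] gap 0.403 j6 0.16
fork (np.float32(26.431753), np.float32(1.0))
hung r 0.0904 ang 26.2
hung r 0.0880 ang -33.8
hung r 0.0904 ang 87.6
hung r 0.0874 ang -93.5
hung r 0.0904 ang 146.9
scene red [134.03921569 198.84313725] 51 (start 133.26,199.12, 50)
```

View pics/f1.png

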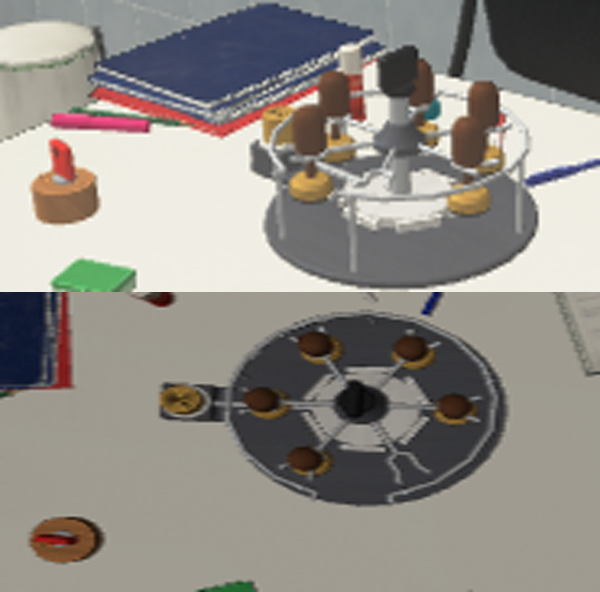

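```bash
python3 - <<'E'
from h import *
print(ctrl.hand_in());st()
E
```

```text
the job is handed in; nothing more can be done
None
the job is handed in; nothing more can be done
```

The job is handed in at about 90 s of the 210 s allowed. All three loose seals are hung, the tree is parked and locked, and the key is back in its stand.

**What was done:** I took the key from its stand, put it in the lock and turned it clockwise to release the tree. Each seal went on a free fork through the bay, with the tree turned by its top grip between seals. One seal had been knocked about 4 cm aside, so I re-measured it before grasping it. I then parked the tree, turned the key back to its stop and stood it in the stand.

**Last checks:**
- **Seals:** all five hang, the two that were there at the start and the three new ones, at 87 to 90 mm from the axis. The final pictures show them upright.
- **Parking:** a space faces the bay, within about 1° of the starting position.
- **Lock:** the key met a clear stop, with torque rising to 0.38 Nm about 14° past the key's starting angle. About 10° of that is the key's play in the slot. I did not try the tree by hand to confirm the bolt holds it.
- **Key:** its collar met the stand within 0.2 mm of the expected height, and it looks upright and home.
- **Other things:** I never approached the stamp, glue stick or mouse. The final picture crops did not cover the stamp and mouse.

**Disagreements:**
- The networks missed or confused several things, so I used colour and shape fits for the final positions.
- The scene camera and the top camera put the rack axis about 6 mm apart. I used the top camera, and the key went into both slots on the first try.
- My fork-angle check gave a false alarm once because the arm blocked the view. It also read about 1° off with seals hanging, so I shifted the third hang slightly to allow for that.

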